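# Rack the finished whistle heads and put the locked clamp away

## Task

Put away the finished voicing work: lay each of the three whistle heads (the olive tubes with a white beak) flat at the middle of the groove of the ash stand that is cut to its own length, shortest head in the shortest groove and longest in the longest, either way round. Of the two clamps, lay the one that is ratcheted shut flat on the middle of the cork mat, lengthwise along it. Leave the plain tube and the open clamp, still needed for the next whistle, where they lie.

Things in the scene. Friction and masses are not known exactly. Their poses are not given: they have to be found in the camera images.
- head_short: The short finished whistle head: matte olive tube on its side, 70 mm long over all, 22 mm diameter, its last 30 mm at +x a white delrin beak, a small dark window in the top beside it. Origin on the tube axis at mid length, 11 mm above what it lies on; x along the tube, z up. A flat underneath stops rolling. Grip across the tube at mid length.
- head_medium: The medium finished whistle head: matte olive tube on its side, 100 mm long over all, 22 mm diameter, its last 30 mm at +x a white delrin beak, a small dark window in the top beside it. Origin on the tube axis at mid length, 11 mm above what it lies on; x along the tube, z up. A flat underneath stops rolling. Grip across the tube at mid length.
- head_long: The long finished whistle head: matte olive tube on its side, 130 mm long over all, 22 mm diameter, its last 30 mm at +x a white delrin beak, a small dark window in the top beside it. Origin on the tube axis at mid length, 11 mm above what it lies on; x along the tube, z up. A flat underneath stops rolling. Grip across the tube at mid length.
- plain_tube: Plain olive tube, not a head: 100 mm long, 22 mm diameter, no white beak, no window. Origin on its axis at mid length, x along it. It stays where it lies.
- groove_short: Ash strip 176 x 51.5 x 14 mm, fixed, with the short groove: a pocket 94 mm long centred in it, ends closed; floor 30 mm wide, 8 mm above the origin, sides sloping out to 42 mm at the top. Origin: centre of its underside (on a 10 mm slate slab); x along the groove, z up. A seated head's axis is 19 mm above it. Two other strips hold a brass punch and a white rod, up to 23 mm high.
- groove_medium: Ash strip 176 x 51.5 x 14 mm, fixed, with the medium groove: a pocket 124 mm long centred in it, ends closed; floor 30 mm wide, 8 mm above the origin, sides sloping out to 42 mm at the top. Origin: centre of its underside (on a 10 mm slate slab); x along the groove, z up. A seated head's axis is 19 mm above it. The stand's five strips touch side by side, 52 mm apart, in any order.
- groove_long: Ash strip 176 x 51.5 x 14 mm, fixed, with the long groove: a pocket 154 mm long centred in it, ends closed; floor 30 mm wide, 8 mm above the origin, sides sloping out to 42 mm at the top. Origin: centre of its underside (on a 10 mm slate slab); x along the groove, z up. A seated head's axis is 19 mm above it. The stand's five strips touch side by side, 52 mm apart, in any order.
- clamp_shut: Steel locking forceps lying flat, 128 mm long, 10 mm thick. Origin under mid length, on the surface; x to the jaw tips, z up. Ratcheted shut: jaws together, finger rings side by side (60 mm across). Its box joint (30 x 14 x 10 mm), centred at x = +9 mm, is the place to pinch, across y.
- clamp_open: Steel locking forceps lying flat, 128 mm long, 10 mm thick. Origin under mid length, on the surface; x to the jaw tips, z up. Standing open: jaws spread in a V, finger rings wide apart (about 95 mm across). It stays where it lies.
- cork_mat: Cork mat fixed to the bench, 160 x 84 mm, 4 mm thick. Origin at the centre of its underside (bench height); x along its long side, z up.
Mind the look-alikes: they are no part of the job. What is shaped like the head_long but purple is not meant. What is shaped like the clamp_shut but orange is not meant.

How it is judged:
By the outcome, as a careful person would: the job done as asked, in the order asked, and still so for the second after the job is handed in, with the robot touching nothing.
It also fails if it takes over 99 s, if anything falls off the work surface, if the arm or the gripper's body presses on something with over 40 N, if the wrist force passes 120 N, or if a joint passes its speed limit or range.

## Robot

A 6-joint arm with a two-finger parallel gripper is mounted at the origin on the work surface. World frame = base frame: x ahead of the robot, y to its left, z up, the work surface at z = 0. Lengths are in m, angles in rad, forces in N, time in s.
With the tool pointing down it reaches from about 0.3 to 0.775 m from the base axis. Payload 14.6 kg.
Tool frame: the origin (TCP) lies at the very end of the fingers, on their centre line; the grasp point (between the pads) lies 19 mm behind it; z points along the fingers, x is the direction in which the jaws open and shut, and the axes are right-handed (so a half turn about z gives the same grasp; the last joint's range is limited). The gripper opens to 94 mm and grips with 3 to 60 N. Pads are 16 mm wide; open, the fingers measure 119 mm over their backs; the gripper's body (75 mm by 177 mm) begins 78 mm behind the grasp point.
Start: joints at [-1.254, 0.3, 1.521, -0, 1.321, -0.067], TCP at [0.206, -0.51, 0.205] pointing down, gripper open.
Joint ranges: [-3.03, 3.03], [-0.79, 2.21], [0.23, 2.52], [-1.04, 4.18], [0, 3.07], [-2.55, 2.55]. Speed limits (rad/s): [2.22, 2.22, 2.57, 3.14, 3.14, 3.14].

## Interface

Orientations are given as [roll, pitch, yaw] about the fixed x, y, z axes, in that order (R = Rz(yaw) Ry(pitch) Rx(roll)).
In Python, from station import ctrl gives the robot as it stands.
- The arm moves only by the shell command python3 -m inch 'ROWS' [FORCE]. ROWS is JSON, one flat list of numbers, 7 for each row, row after row: the shift along the tool's x, y, z in cm, then the turn, a rotation vector about the tool's x, y, z in rad, then the opening, from 0 (shut) to 1 (fully open). In form: [tx, ty, tz, wx, wy, wz, claw, tx, ty, tz, wx, wy, wz, claw, ...]. A call has 1 to 20 rows; each row shifts and turns the commanded pose from where the row before left it, along the tool's axes as they then stand; what a row does not reach is not made up. A row lasts 1/8 s, in which the tool goes at most 62.5 mm and 10.7 degrees, less where a joint would pass 70% of its speed; a pose out of reach is approached as far as the arm can. A call is refused whole if a number of a shift passes 6.25 or a number of a turn 0.188, either way. A call with a gripper value outside its range is refused whole. The fingers move at their own pace and stop on an object; FORCE is the grip in N (left out, the last holds). Time passes only in rows, so rows that do not move let the fingers close. It gives the time, the measured TCP pose, the force and the opening at its end, in the units of the state.
- ctrl.get_obs(): the state, without advancing time (a new reading comes with each control period).
- ctrl.camera(name): name is "side" or "top" or "wrist"; returns (picture, depth): 480x640x3 uint8, red, green, blue; 480x640 float32, m along the optical axis (not along the pixel's ray), 0 where there is no reading.
- ctrl.camera_params(name): a dict with "vertical_fov" (degrees; the focal length in pixels is half the picture's height over the tangent of half this angle, whatever the lens; pixels are square), "cx", "cy" (the principal point, pixels), "camera_from_world" (4x4, takes a point from world to camera coordinates); the wrist camera has in their place "mount" (4x4, takes a point from camera to tool coordinates, whose origin is the TCP and whose axes are the tool frame's). Camera axes: x right, y down, z forward; pixel columns grow to the right and rows downward; lengths in m; the calibration is good to about 2 mm. A picture is of the moment at which its call begins: read the wrist's pose just before it. camera_params takes no time and is no camera call.
- ctrl.hand_in(): hands the job in, once; it reports no verdict.
Trained networks look in the newest picture that a camera, given by its name, has taken for a name from the list of things; names that differ only in an ending like _2 or _b are one class to them, and where a whole thing is asked for, a point or a joint stands for the part that bears it (a point fixed in the world has none). Each returns a list of dicts, best first, with "score" (0 to 1); they miss things now and then, are a little off and sometimes report something else, mostly with a low value. They report only what shows in the picture. A call takes as long as a camera call. They do not tell look-alikes from the thing itself.
- ctrl.spot_in(camera, label): "bbox" ([centre column, centre row, width, height] in pixels, round what is visible of it).
- ctrl.place_of(camera, label): "centre" ([column, row] in pixels: a listed point, or the origin of a listed thing).
The state is a dict: "time_s": time; "qpos": joint angles; "joint_vel": joint speeds; "tau": joint torques, N m; "ee_pos": TCP position; "eef_rot": TCP orientation; "force": force on the tool from outside, world axes, zero at the start; "moment": the same for the moment, N m; "grip_width": finger opening in m.
Only numpy, scipy, OpenCV 4.12 (cv2) and the standard library are available. Lean on these libraries where they do the work, as an engineer would, in place of code of your own. Each camera call takes 0.05 s, during which the arm holds its last target. There are 200 camera calls.

## Working session

There is one attempt and no reset: what is moved stays moved. The work goes in short steps, Python scripts to look and compute and a shell command to move; the robot and the scene stay as the last step left them, time stands still between calls to the robot, and variables do not carry over. Pictures are saved under pics/ and viewed, about 12 in all and at most 16, crops included, and the job is handed in when it is done.

```bash
ls; mkdir -p pics; cat > h.py <<'E'
import numpy as np, cv2
from station import ctrl
from scipy.spatial.transform import Rotation as R
def cam(n):
    o=ctrl.get_obs(); im,d=ctrl.camera(n); p=ctrl.camera_params(n)
    f=240/np.tan(np.radians(p['vertical_fov'])/2)
    if 'mount' in p:
        T=np.eye(4);T[:3,:3]=R.from_euler('xyz',o['eef_rot']).as_matrix();T[:3,3]=o['ee_pos']
        W=T@np.array(p['mount'])
    else: W=np.linalg.inv(np.array(p['camera_from_world']))
    return im,d,(f,p['cx'],p['cy'],W)
def ray(c,u,v,z):
    "world point of pixel at world height z"
    f,cx,cy,W=c; r=W[:3,:3]@np.array([(u-cx)/f,(v-cy)/f,1]); t=W[:3,3]
    return t+r*(z-t[2])/r[2]
def cloud(c,d):
    f,cx,cy,W=c; v,u=np.mgrid[:480,:640]
    P=np.stack([(u-cx)/f*d,(v-cy)/f*d,d],-1)@W[:3,:3].T+W[:3,3]
    P[d==0]=np.nan; return P
def save(n,im): cv2.imwrite('pics/'+n+'.png',im[:,:,::-1])
E
python3 - <<'E'
from h import *
N=['head_short','head_medium','head_long','plain_tube','groove_short','groove_medium','groove_long','clamp_shut','clamp_open','cork_mat']
for n in ['top','side']:
    im,d,c=cam(n); save(n,im)
    np.savez(n+'.npz',im=im,d=d)
    print(n,c[3][:3,3].round(3),c[0])
    for l in N:
        print(l,[(np.round(x['centre']).tolist(),round(x['score'],2),ray(c,*x['centre'],.01)[:2].round(3).tolist()) for x in ctrl.place_of(n,l)[:3]])
E
```

```text
pics
top [ 0.363 -0.078  0.95 ] 461.7660896418668
head_short [([390.0, 282.0], 0.72, [0.443, -0.228]), ([356.0, 197.0], 0.24, [0.625, -0.165])]
head_medium [([293.0, 284.0], 0.76, [0.442, -0.032])]
head_long [([445.0, 280.0], 0.98, [0.447, -0.342]), ([490.0, 346.0], 0.93, [0.315, -0.424])]
plain_tube [([345.0, 281.0], 0.8, [0.447, -0.137])]
groove_short [([182.0, 232.0], 0.8, [0.552, 0.199])]
groove_medium [([178.0, 252.0], 0.64, [0.511, 0.203])]
groove_long [([180.0, 206.0], 0.78, [0.608, 0.203]), ([448.0, 279.0], 0.36, [0.45, -0.349])]
clamp_shut [([418.0, 199.0], 0.96, [0.618, -0.296]), ([459.0, 139.0], 0.82, [0.751, -0.389])]
clamp_open [([296.0, 202.0], 0.61, [0.614, -0.037])]
cork_mat [([356.0, 192.0], 0.71, [0.634, -0.166])]
side [0.283 0.521 0.754] 492.3556671024275
head_short [([270.0, 256.0], 0.62, [0.617, -0.036]), ([383.0, 213.0], 0.54, [0.446, -0.241])]
head_medium [([353.0, 284.0], 0.97, [0.441, -0.033]), ([291.0, 215.0], 0.31, [0.626, -0.158]), ([393.0, 180.0], 0.24, [0.457, -0.354])]
head_long [([458.0, 176.0], 0.97, [0.321, -0.428]), ([394.0, 182.0], 0.79, [0.453, -0.348])]
plain_tube [([366.0, 243.0], 0.68, [0.452, -0.143]), ([269.0, 260.0], 0.48, [0.615, -0.027])]
groove_short [([239.0, 368.0], 0.8, [0.556, 0.204])]
groove_medium [([270.0, 378.0], 0.65, [0.5, 0.2])]
groove_long [([214.0, 354.0], 0.93, [0.608, 0.198])]
clamp_shut [([286.0, 144.0], 0.63, [0.744, -0.383]), ([317.0, 179.0], 0.54, [0.622, -0.29])]
clamp_open [([268.0, 259.0], 0.55, [0.617, -0.027])]
cork_mat [([293.0, 214.0], 0.66, [0.625, -0.163])]
```

```bash
python3 - <<'E'
import cv2
a=cv2.imread('pics/top.png')
cv2.imwrite('pics/top_crop.png',cv2.resize(a[110:390,130:530],None,fx=2,fy=2,interpolation=cv2.INTER_CUBIC))
E
```

```text
(no output)
```

View pics/top_crop.png

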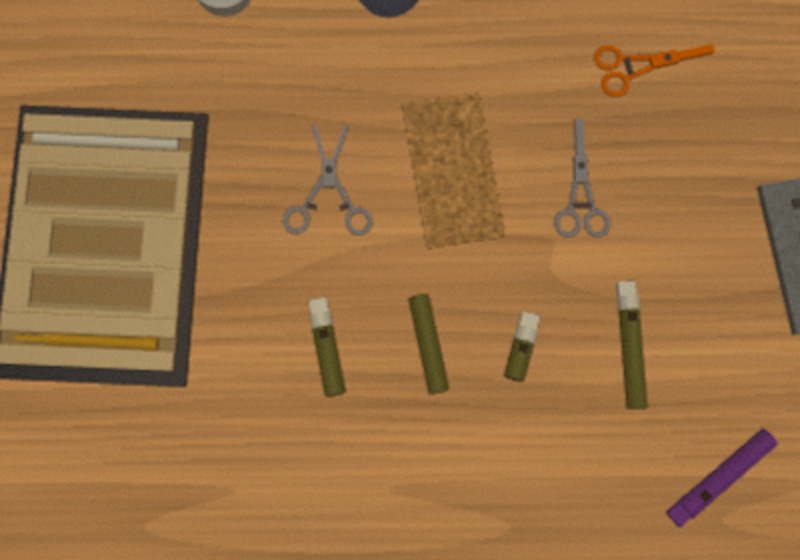

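View pics/side.png

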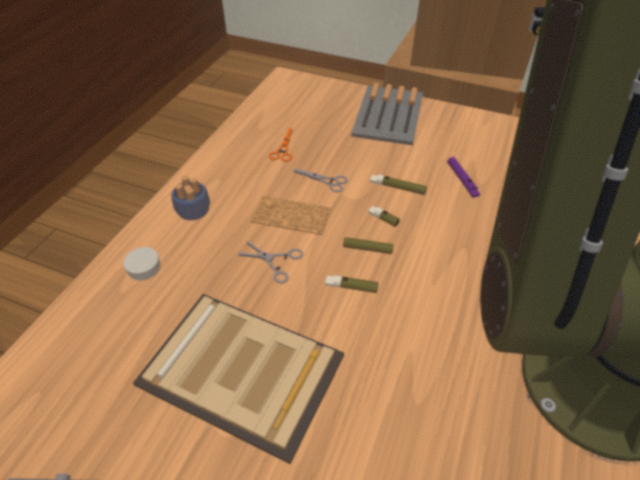

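The views show the three olive heads with beaks at full-image px (389,282), (293,284) and (445,281). The plain tube is at (344,281), the shut grey clamp at (420,199) and the open one at (294,200). The stand pockets, from the top, are long (180,205), short (178,230) and medium (175,255). I'll ignore the purple head and orange clamp. Next I'll measure axes and centres by segmentation.

```bash
cat > seg.py <<'E'
from h import *
z=np.load('top.npz'); im=z['im']; p=ctrl.camera_params('top')
c=(240/np.tan(np.radians(p['vertical_fov'])/2),p['cx'],p['cy'],np.linalg.inv(np.array(p['camera_from_world'])))
hsv=cv2.cvtColor(im,cv2.COLOR_RGB2HSV).astype(int); H,S,V=[hsv[...,i] for i in range(3)]
def rect(mask,box,z,name):
    u0,v0,u1,v1=box; m=np.zeros_like(mask); m[v0:v1,u0:u1]=mask[v0:v1,u0:u1]
    n,l,st,_=cv2.connectedComponentsWithStats(m.astype(np.uint8)); k=1+st[1:,4].argmax()
    v,u=np.nonzero(l==k); P=np.array([ray(c,a,b,z)[:2] for a,b in zip(u,v)])
    (x,y),(w,h),a=cv2.minAreaRect((P*1000).astype(np.float32)); 
    if w<h: a+=90
    a=(a+90)%180-90
    print(name,'c',round(x,1),round(y,1),'size',round(max(w,h)),round(min(w,h)),'yaw',round(a,1),'px',len(u))
    return l==k
wood=(H>=5)&(H<=18)
bx={'short':(376,256,410,306),'medium':(278,250,310,314),'long':(430,245,462,320)}
for k,b in bx.items():
    fg=((H>=22)|(S<70)|(V<55)); rect(fg,b,.013,k)
if __name__=='__main__':
    for q in [(180,205),(178,230),(175,255),(180,217),(400,282),(356,195),(330,195),(420,199)]: print(q,hsv[q[1],q[0]])
    fgp=(V<140)
    for n,b in {'gl':(136,192,225,218),'gs':(145,216,215,243),'gm':(136,241,215,268)}.items(): rect(fgp&(S>60),b,.018,n)
    mt=cv2.inRange(hsv.astype(np.uint8),(0,0,0),(255,255,150))>0
    rect((S<110),(400,165,440,232),.008,'clamp')
    print(ctrl.get_obs()['eef_rot'],ctrl.get_obs()['ee_pos'])
E
python3 seg.py
```

```text
short c 442.9 -230.6 size 68 19 yaw -18.1 px 296
medium c 444.7 -31.3 size 98 19 yaw 10.7 px 433
long c 443.8 -342.0 size 127 20 yaw 1.4 px 572
(180, 205) [ 19 135 128]
(178, 230) [ 19 133 130]
(175, 255) [ 17 127 130]
(180, 217) [ 18 110 153]
(400, 282) [ 15 148 171]
(356, 195) [ 17 158 144]
(330, 195) [ 15 155 170]
(420, 199) [ 19  30 120]
gl c 609.3 202.2 size 154 39 yaw 87.0 px 1187
gs c 557.4 205.1 size 93 39 yaw 86.7 px 752
gm c 504.6 208.1 size 124 38 yaw 86.4 px 1020
clamp c 621.0 -299.0 size 129 57 yaw -0.5 px 475
[ 3.14158283e+00  2.90482666e-05 -1.18702043e+00] [ 0.20593248 -0.5099714   0.20544989]
```

```bash
cat > go.py <<'E'
"python3 go.py x y z(mm) yaw(deg): needed turn (rad about tool z) first, then the shift in cm in turned tool axes"
import sys; from h import *
o=ctrl.get_obs(); x,y,z,yaw=map(float,sys.argv[1:5])
Rm=R.from_euler('xyz',o['eef_rot']).as_matrix()
Rt=R.from_euler('xyz',[np.pi,0,np.radians(yaw)]).as_matrix()
print('turn',R.from_matrix(Rm.T@Rt).as_rotvec().round(3),'then shift cm',(Rt.T@(np.array([x,y,z])/1000-o['ee_pos'])*100).round(2),'F',np.round(o['force'],1),'w',round(o['grip_width'],4),'t',o['time_s'])
E
python3 go.py 443 -231 190 -105
python3 - <<'E'
from h import *
print(ctrl.camera_params('wrist'))
E
```

```text
turn [0.    0.    0.646] then shift cm [-33.08 -15.68   1.54] F [ 0.1 -0.2  0.9] w 0.0941 t 1.1
{'vertical_fov': 66.1668096327595, 'cx': 320.9310729110902, 'cy': 235.4784233776639, 'mount': array([[ 9.99999754e-01, -5.54653294e-04, -4.29118711e-04,
        -2.40268028e-05],
       [ 6.40620518e-04,  9.71452673e-01,  2.37232571e-01,
        -6.79894277e-02],
       [ 2.85286692e-04, -2.37232788e-01,  9.71452790e-01,
        -1.79933409e-01],
       [ 0.00000000e+00,  0.00000000e+00,  0.00000000e+00,
         1.00000000e+00]])}
```

```bash
python3 -m inch '[0,0,0,0,0,0.16,0.6, 0,0,0,0,0,0.16,0.6, 0,0,0,0,0,0.16,0.6, 0,0,0,0,0,0.166,0.6, -4.13,-1.96,0.2,0,0,0,0.6, -4.13,-1.96,0.2,0,0,0,0.6, -4.13,-1.96,0.2,0,0,0,0.6, -4.13,-1.96,0.2,0,0,0,0.6, -4.13,-1.96,0.2,0,0,0,0.6, -4.13,-1.96,0.2,0,0,0,0.6, -4.13,-1.96,0.2,0,0,0,0.6, -4.13,-1.96,0.1,0,0,0,0.6, 0,0,0,0,0,0,0.6, 0,0,0,0,0,0,0.6]' 30
cat > look.py <<'E'
"python3 look.py picname: wrist picture, olive+white rect in world"
import sys; from h import *
im,d,c=cam('wrist'); save(sys.argv[1],im)
hsv=cv2.cvtColor(im,cv2.COLOR_RGB2HSV).astype(int); H,S,V=[hsv[...,i] for i in range(3)]
m=(((H>=23)&(H<60)&(S>60))|((S<60)&(V>110))|(V<45)).astype(np.uint8)
m=cv2.morphologyEx(m,cv2.MORPH_OPEN,np.ones((3,3)))
n,l,st,ce=cv2.connectedComponentsWithStats(m)
for k in range(1,n):
    if st[k,4]<800: continue
    v,u=np.nonzero(l==k); P=np.array([ray(c,a,b,.012)[:2] for a,b in zip(u[::3],v[::3])])*1000
    (x,y),(w,h),a=cv2.minAreaRect(P.astype(np.float32)); a=a+90 if w<h else a
    q=P-P.mean(0); e=np.linalg.svd(q,full_matrices=False)[2][0]
    print('px',ce[k].round(),'c',round(x,1),round(y,1),'size',round(max(w,h)),round(min(w,h)),'yaw rect',round((a+90)%180-90,1),'pca',round((np.degrees(np.arctan2(e[1],e[0]))+90)%180-90,1))
print(ctrl.get_obs()['ee_pos'],ctrl.get_obs()['eef_rot'])
E
python3 look.py w1
```

```text
time_s: 2.85
ee_pos: [0.4428, -0.2318, 0.1904]
eef_rot: [3.141, -0.0, -1.833]
force: [0.2, -0.8, 0.2]
grip_width: 0.0565
px [432. 184.] c 442.3 -343.7 size 131 19 yaw rect 1.3 pca 1.3
px [321. 217.] c 442.4 -231.4 size 70 19 yaw rect -15.4 pca -16.9
px [224. 230.] c 452.0 -134.8 size 87 20 yaw rect 11.1 pca 11.1
px [228. 419.] c 287.9 -188.4 size 763 316 yaw rect 75.0 pca 64.5
px [249. 326.] c 325.6 -129.4 size 127 108 yaw rect -61.0 pca -63.4
px [399. 323.] c 315.8 -306.4 size 95 90 yaw rect 73.6 pca 22.1
px [529. 368.] c 214.2 -419.4 size 207 153 yaw rect 75.0 pca 56.6
[ 0.44262426 -0.23210522  0.1904859 ] [ 3.14158802e+00 -1.51718578e-04 -1.83360493e+00]
```

View pics/w1.png

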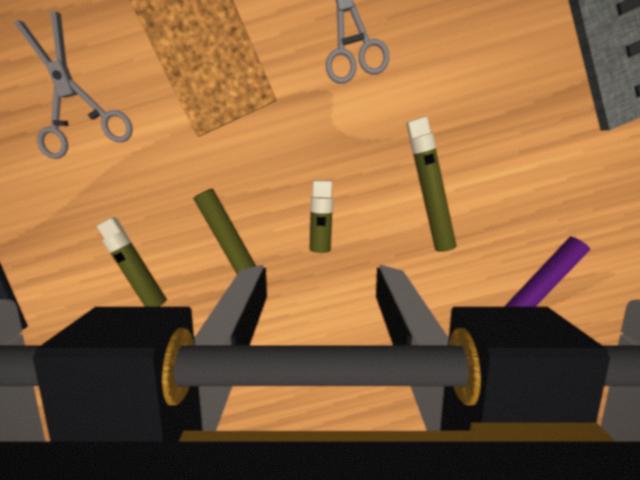

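The wrist view shows the short head centred at (321,217), lined up between the fingers. I'll descend and grip.

```bash
python3 -m inch '[-0.06,0,5,0,0,0.015,0.6, 0,0,5,0,0,0,0.6, 0,0,4,0,0,0,0.6, 0,0,2.5,0,0,0,0.6, 0,0,1.5,0,0,0,0.6, 0,0,0.35,0,0,0,0.6, 0,0,0,0,0,0,0.6, 0,0,0,0,0,0,0,  0,0,0,0,0,0,0, 0,0,0,0,0,0,0, 0,0,0,0,0,0,0, 0,0,0,0,0,0,0]' 30; python3 go.py 557.4 205.1 100 -3.3
```

```text
time_s: 4.4
ee_pos: [0.4433, -0.231, 0.0071]
eef_rot: [-3.141, -0.0, -1.848]
force: [-0.7, -0.1, 1.9]
grip_width: 0.0211
turn [-0.   -0.   -1.79] then shift cm [  8.89 -44.19  -9.29] F [-0.7 -0.1  1.9] w 0.0211 t 4.4
```

```bash
python3 -m inch '[0,0,-3,0,0,0,0, 0,0,-6.2,0,0,0,0, 0,0,0,0,0,-0.179,0, 0,0,0,0,0,-0.179,0, 0,0,0,0,0,-0.179,0, 0,0,0,0,0,-0.179,0, 0,0,0,0,0,-0.179,0, 0,0,0,0,0,-0.179,0, 0,0,0,0,0,-0.179,0, 0,0,0,0,0,-0.179,0, 0,0,0,0,0,-0.179,0, 0,0,0,0,0,-0.179,0]'
python3 -m inch '[0.99,-4.91,-0.5,0,0,0,0, 0.99,-4.91,0,0,0,0,0, 0.99,-4.91,-0.5,0,0,0,0, 0.99,-4.91,0,0,0,0,0, 0.99,-4.91,0,0,0,0,0, 0.99,-4.91,0,0,0,0,0, 0.99,-4.91,0,0,0,0,0, 0.99,-4.91,0,0,0,0,0, 0.99,-4.91,0,0,0,0,0, 0,0,0,0,0,0,0, 0,0,0,0,0,0,0]'
python3 look.py w2; python3 go.py 557.4 205.1 100 -3.3
```

```text
time_s: 5.9
ee_pos: [0.4431, -0.2309, 0.0989]
eef_rot: [-3.142, 0.0, -0.052]
force: [0.3, -0.2, -0.0]
grip_width: 0.0213
time_s: 7.28
ee_pos: [0.5574, 0.2045, 0.1086]
eef_rot: [3.141, 0.001, -0.058]
force: [-0.4, 0.3, -0.7]
grip_width: 0.0214
px [462. 222.] c 665.0 205.4 size 130 11 yaw rect 86.7 pca 86.7
px [321. 290.] c 555.4 164.3 size 115 87 yaw rect 85.7 pca 86.5
px [202. 371.] c 443.2 93.5 size 127 117 yaw rect -3.2 pca 60.4
px [440. 366.] c 656.7 80.9 size 127 117 yaw rect -3.6 pca -53.8
px [319. 461.] c 543.0 -4.9 size 589 41 yaw rect -3.3 pca -3.3
[0.55752991 0.20415363 0.10876124] [ 3.14126715e+00  5.10768600e-04 -5.86430707e-02]
turn [ 0.     0.001 -0.001] then shift cm [-0.02 -0.09  0.88] F [-0.5  0.  -0.6] w 0.0212 t 7.325
```

View pics/w2.png

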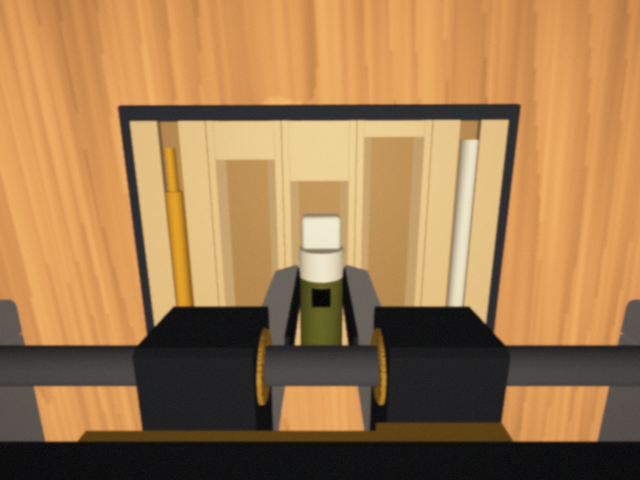

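The short head is held at (321,250), nose to the far side, centred over the short pocket (cols 291-347, far end row 181). I'll check the pocket geometry from these edges.

```bash
python3 - <<'E'
from h import *
im,d,c=cam('wrist')
yaw=np.radians(86.7); e=np.array([np.cos(yaw),np.sin(yaw)])
for n,u0,u1,v,h in [('s',291.,347.5,181,47),('m',217.5,275.5,160,62),('l',364,424,137,77)]:
    P=ray(c,(u0+u1)/2,v,.024)[:2]*1000
    print(n,(P-h*e).round(1), np.round(ray(c,u1,v,.024)-ray(c,u0,v,.024),4)[:2])
E
```

```text
s [555.6 201. ] [ 0.0403 -0.0024]
m [504.5 203.7] [ 0.0408 -0.0024]
l [607.5 198.3] [ 0.0416 -0.0025]
```

```bash
python3 go.py 556.4 203 26 -3.3; python3 -m inch '[-0.1,0.12,4,0,0,0,0, 0,0,2.5,0,0,0,0, 0,0,1,0,0,0,0, 0,0,0.5,0,0,0,0, 0,0,0.2,0,0,0,0, 0,0,0,0,0,0,0, 0,0,0,0,0,0,0]'; python3 go.py 556.4 203 26 -3.3
```

```text
turn [ 0.     0.    -0.001] then shift cm [-0.12  0.11  8.29] F [-0.5  0.7 -1.1] w 0.0212 t 7.375
time_s: 8.25
ee_pos: [0.5569, 0.204, 0.0275]
eef_rot: [-3.141, -0.001, -0.058]
force: [-1.2, -0.5, 0.3]
grip_width: 0.0213
turn [-0.    -0.001 -0.   ] then shift cm [-0.05  0.1   0.15] F [-1.2 -0.5  0.3] w 0.0213 t 8.25
```

```bash
python3 -m inch '[-0.05,0.1,0.12,0,0,0,0, 0,0,0,0,0,0,0, 0,0,0,0,0,0,0.42, 0,0,0,0,0,0,0.42, 0,0,0,0,0,0,0.42, 0,0,-2,0,0,0,0.42, 0,0,-5,0,0,0,0.42, 0,0,-5,0,0,0,0.42]'; python3 look.py w3; python3 go.py 443.5 -31.5 150 -79.3
```

```text
time_s: 9.25
ee_pos: [0.556, 0.2029, 0.1486]
eef_rot: [-3.141, -0.001, -0.058]
force: [-0.2, 0.2, 0.1]
grip_width: 0.0391
px [447. 221.] c 665.5 195.2 size 150 10 yaw rect 86.7 pca 86.9
px [321. 232.] c 555.3 196.6 size 77 21 yaw rect 86.6 pca 86.5
px [324. 324.] c 559.5 120.3 size 170 79 yaw rect -3.4 pca -5.8
px [253. 426.] c 544.2 28.6 size 673 197 yaw rect -3.4 pca -11.8
px [489. 367.] c 742.6 48.3 size 218 135 yaw rect -3.2 pca -14.7
[0.55837761 0.20368914 0.15596343] [-3.13802778 -0.00971464 -0.05792463]
turn [-0.009 -0.006  1.326] then shift cm [20.98 15.65  0.6 ] F [1.  0.5 5.5] w 0.0397 t 9.3
```

View pics/w3.png

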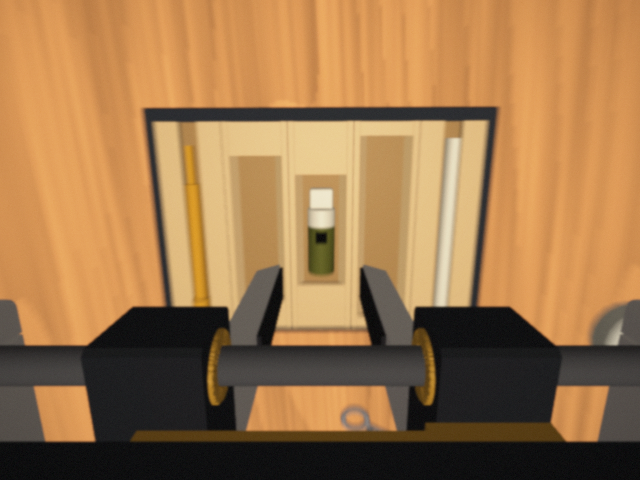

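The short head lies in the middle of its pocket (head rows 188-274, pocket rows 175-284). Next is the medium head.

```bash
python3 -m inch '[0,0,0,0,0,0.166,0.6, 0,0,0,0,0,0.166,0.6, 0,0,0,0,0,0.166,0.6, 0,0,0,0,0,0.166,0.6, 0,0,0,0,0,0.166,0.6, 0,0,0,0,0,0.166,0.6, 0,0,0,0,0,0.166,0.6, 0,0,0,0,0,0.166,0.6, 4.2,3.13,0,0,0,0,0.6, 4.2,3.13,0,0,0,0,0.6, 4.2,3.13,0,0,0,0,0.6, 4.2,3.13,0,0,0,0,0.6, 4.2,3.13,0,0,0,0,0.6, 0,0,0,0,0,0,0.6, 0,0,0,0,0,0,0.6]'; python3 look.py w4; python3 go.py 443.5 -31.5 7 -79.3
```

```text
time_s: 11.18
ee_pos: [0.4414, -0.032, 0.1466]
eef_rot: [-3.14, -0.0, -1.386]
force: [0.5, 0.3, 0.2]
grip_width: 0.0563
px [43. 25.] c 558.2 207.7 size 66 22 yaw rect 86.6 pca 85.6
px [173.  85.] c 503.0 109.2 size 187 13 yaw rect -3.2 pca -1.4
px [321. 222.] c 443.4 -31.8 size 101 19 yaw rect 10.9 pca 11.0
px [438. 240.] c 445.0 -136.4 size 102 20 yaw rect 11.1 pca 11.1
px [244. 323.] c 327.9 20.6 size 112 60 yaw rect -35.5 pca -25.5
px [392. 326.] c 341.7 -119.1 size 112 97 yaw rect 63.9 pca 68.0
px [233. 426.] c 269.8 -62.3 size 668 193 yaw rect -79.5 pca -88.4
px [529. 368.] c 338.9 -265.7 size 182 132 yaw rect -79.5 pca 83.0
[ 0.4413888  -0.03163512  0.14635047] [-3.14061591e+00 -2.29597663e-04 -1.38538696e+00]
turn [-0.001 -0.    -0.001] then shift cm [ 0.03 -0.21 13.94] F [ 0.4  0.2 -0.3] w 0.0564 t 11.225
```

```bash
python3 -m inch '[0.03,-0.2,5,0,0,0,0.6, 0,0,5,0,0,0,0.6, 0,0,2.5,0,0,0,0.6, 0,0,1.1,0,0,0,0.6, 0,0,0.33,0,0,0,0.6, 0,0,0,0,0,0,0.6, 0,0,0,0,0,0,0, 0,0,0,0,0,0,0, 0,0,0,0,0,0,0, 0,0,0,0,0,0,0, 0,0,0,0,0,0,0]' 30; python3 go.py 504.4 205.2 110 -3.3
```

```text
time_s: 12.6
ee_pos: [0.4429, -0.0322, 0.0065]
eef_rot: [-3.141, -0.0, -1.386]
force: [-0.4, -0.5, 2.0]
grip_width: 0.0213
turn [-0.    -0.    -1.328] then shift cm [  4.77 -24.05 -10.35] F [-0.4 -0.5  2. ] w 0.0213 t 12.6
```

```bash
python3 -m inch '[0,0,-3,0,0,0,0, 0,0,-6.2,0,0,0,0, 0,0,-1.1,0,0,-0.166,0, 0,0,0,0,0,-0.166,0, 0,0,0,0,0,-0.166,0, 0,0,0,0,0,-0.166,0, 0,0,0,0,0,-0.166,0, 0,0,0,0,0,-0.166,0, 0,0,0,0,0,-0.166,0, 0,0,0,0,0,-0.166,0, 0.95,-4.8,0,0,0,0,0, 0.95,-4.8,0,0,0,0,0, 0.95,-4.8,0,0,0,0,0, 0.95,-4.8,0,0,0,0,0, 0.95,-4.8,0,0,0,0,0, 0,0,0,0,0,0,0, 0,0,0,0,0,0,0, 0,0,0,0,0,0,0]'; python3 go.py 504.4 205.5 26 -3.3; python3 look.py w5
```

```text
time_s: 14.85
ee_pos: [0.5041, 0.2037, 0.1095]
eef_rot: [3.141, 0.0, -0.059]
force: [0.1, 0.6, -0.1]
grip_width: 0.0211
turn [ 0.     0.    -0.002] then shift cm [ 0.02 -0.18  8.35] F [ 0.1  0.6 -0.1] w 0.0211 t 14.85
px [533. 230.] c 666.8 191.7 size 159 12 yaw rect 86.8 pca 86.7
px [321. 274.] c 501.1 176.0 size 141 85 yaw rect 86.6 pca 86.7
px [393. 239.] c 558.9 196.5 size 78 22 yaw rect 86.6 pca 86.6
px [197. 370.] c 340.5 96.2 size 225 119 yaw rect -3.4 pca 4.2
px [446. 366.] c 651.4 76.6 size 223 117 yaw rect -3.5 pca -7.1
px [319. 461.] c 489.6 -6.5 size 591 41 yaw rect -3.4 pca -3.4
[0.50419747 0.20372703 0.10955278] [ 3.14155817e+00  3.05834830e-05 -5.92520739e-02]
```

View pics/w5.png

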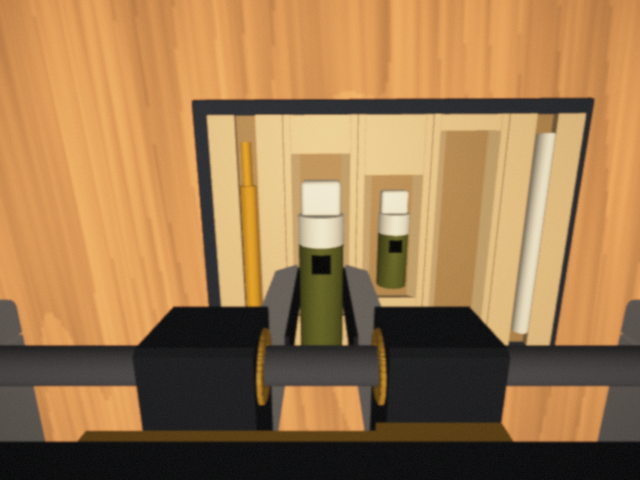

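The medium head is over its pocket (cols 293-350, head at col 321). I'll lower and release it.

```bash
python3 -m inch '[0.02,-0.08,4,0,0,0,0, 0,0,2.5,0,0,0,0, 0,0,1.3,0,0,0,0, 0,0,0.5,0,0,0,0, 0,0,0.1,0,0,0,0, 0,0,0,0,0,0,0, 0,0,0,0,0,0,0]'; python3 go.py 504.4 204.5 26 -3.3
```

```text
time_s: 15.78
ee_pos: [0.5047, 0.2056, 0.026]
eef_rot: [-3.141, -0.001, -0.058]
force: [0.1, -0.6, -0.5]
grip_width: 0.0212
turn [-0.    -0.001 -0.   ] then shift cm [-0.03  0.11  0.  ] F [ 0.1 -0.6 -0.5] w 0.0212 t 15.775
```

```bash
python3 -m inch '[0,0.1,0,0,0,0,0, 0,0,0,0,0,0,0, 0,0,0,0,0,0,0.42, 0,0,0,0,0,0,0.42, 0,0,0,0,0,0,0.42, 0,0,-2,0,0,0,0.42, 0,0,-5,0,0,0,0.42, 0,0,-5,0,0,0,0.42, 0,0,0,0,0,0,0.42]'; python3 look.py w6; python3 go.py 442.5 -343 150 -88.7
```

```text
time_s: 16.9
ee_pos: [0.5059, 0.205, 0.1492]
eef_rot: [-3.139, -0.006, -0.058]
force: [-0.5, 0.2, -0.6]
grip_width: 0.0397
px [502. 221.] c 665.4 194.8 size 151 11 yaw rect 86.8 pca 86.7
px [318. 228.] c 503.4 200.7 size 108 21 yaw rect 86.6 pca 86.5
px [380. 229.] c 558.1 198.0 size 74 21 yaw rect 86.7 pca 88.5
px [321. 324.] c 502.3 122.9 size 169 79 yaw rect -3.6 pca -3.6
px [253. 426.] c 497.4 30.5 size 673 196 yaw rect -3.7 pca -12.1
px [489. 367.] c 694.2 48.6 size 219 133 yaw rect -3.5 pca -16.0
[0.50490054 0.20465345 0.14660413] [-3.14057658e+00 -2.54732743e-03 -5.79513511e-02]
turn [-3.00e-03 -1.00e-03  1.49e+00] then shift cm [54.61  7.48 -0.34] F [0.5 0.1 0.6] w 0.0395 t 16.95
```

View pics/w6.png

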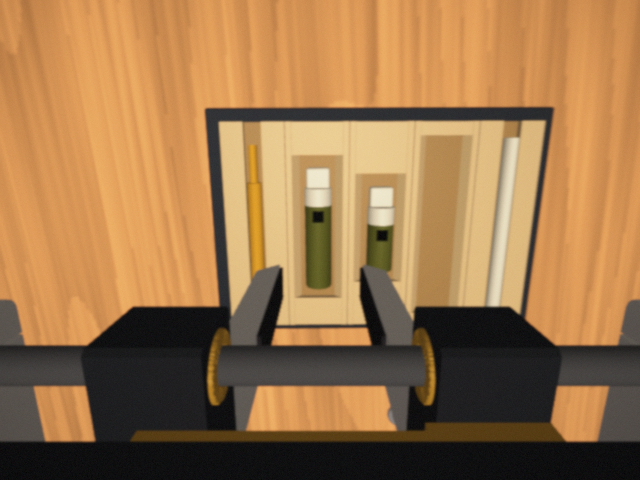

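The medium head is seated in its pocket (head rows 168-288, pocket rows 155-298). On to the long head.

```bash
python3 -m inch '[0,0,0,0,0,0.1655,0.6, 0,0,0,0,0,0.1655,0.6, 0,0,0,0,0,0.1655,0.6, 0,0,0,0,0,0.1655,0.6, 0,0,0,0,0,0.1655,0.6, 0,0,0,0,0,0.1655,0.6, 0,0,0,0,0,0.1655,0.6, 0,0,0,0,0,0.1655,0.6, 0,0,0,0,0,0.1655,0.6, 5.46,0.75,0,0,0,0,0.6, 5.46,0.75,0,0,0,0,0.6, 5.46,0.75,0,0,0,0,0.6, 5.46,0.75,0,0,0,0,0.6, 5.46,0.75,0,0,0,0,0.6, 5.46,0.75,0,0,0,0,0.6, 5.46,0.75,0,0,0,0,0.6, 5.46,0.75,0,0,0,0,0.6, 5.46,0.75,0,0,0,0,0.6, 5.46,0.75,0,0,0,0,0.6]'; python3 -m inch '[0,0,0,0,0,0,0.6,0,0,0,0,0,0,0.6]';python3 look.py w7; python3 go.py 442.5 -343 7 -88.7
```

```text
time_s: 19.32
ee_pos: [0.4412, -0.3445, 0.1437]
eef_rot: [3.14, 0.002, -1.548]
force: [0.3, 0.4, 0.7]
grip_width: 0.0566
time_s: 19.58
ee_pos: [0.4417, -0.3424, 0.144]
eef_rot: [3.14, 0.002, -1.548]
force: [-0.3, 0.1, -1.0]
grip_width: 0.0564
px [322. 222.] c 442.5 -343.2 size 132 19 yaw rect 1.6 pca 1.4
px [ 80. 213.] c 445.9 -135.7 size 101 24 yaw rect 11.1 pca 11.0
px [322. 327.] c 360.8 -343.9 size 264 80 yaw rect -88.6 pca -88.9
px [233. 426.] c 268.7 -343.6 size 665 193 yaw rect -88.6 pca 82.4
px [529. 368.] c 304.3 -555.0 size 181 131 yaw rect -88.7 pca 73.7
[ 0.44205572 -0.34206552  0.14447687] [ 3.14040207e+00  1.26047852e-03 -1.54687185e+00]
turn [0.001 0.001 0.001] then shift cm [ 0.09 -0.04 13.75] F [-0.1  0.6 -0.2] w 0.056 t 19.625
```

```bash
python3 -m inch '[0.1,-0.04,5,0,0,0,0.6, 0,0,4.9,0,0,0,0.6, 0,0,2.5,0,0,0,0.6, 0,0,1,0,0,0,0.6, 0,0,0.33,0,0,0,0.6, 0,0,0,0,0,0,0.6, 0,0,0,0,0,0,0, 0,0,0,0,0,0,0, 0,0,0,0,0,0,0, 0,0,0,0,0,0,0, 0,0,0,0,0,0,0, 0,0,-3,0,0,0,0, 0,0,-6.2,0,0,0,0, 0,0,-1.1,0,0,0,0]' 30; python3 go.py 608 198.5 110 -3.3
```

```text
time_s: 21.38
ee_pos: [0.4438, -0.3451, 0.115]
eef_rot: [-3.137, -0.004, -1.547]
force: [-0.4, -0.3, -2.4]
grip_width: 0.0211
turn [-0.    -0.007 -1.49 ] then shift cm [ 13.27 -55.22   0.5 ] F [-0.4 -0.3 -2.4] w 0.0211 t 21.375
```

```bash
python3 -m inch '[0,0,0,0,0,-0.1655,0, 0,0,0,0,0,-0.1655,0, 0,0,0,0,0,-0.1655,0, 0,0,0,0,0,-0.1655,0, 0,0,0,0,0,-0.1655,0, 0,0,0,0,0,-0.1655,0, 0,0,0,0,0,-0.1655,0, 0,0,0,0,0,-0.1655,0, 0,0,0,0,0,-0.1655,0, 1.33,-5.5,0,0,0,0,0, 1.33,-5.5,0,0,0,0,0, 1.33,-5.5,0,0,0,0,0, 1.33,-5.5,0,0,0,0,0, 1.33,-5.5,0,0,0,0,0, 1.33,-5.5,0,0,0,0,0, 1.33,-5.5,0,0,0,0,0, 1.33,-5.5,0,0,0,0,0, 1.33,-5.5,0,0,0,0,0, 1.33,-5.5,0,0,0,0,0]'; python3 -m inch '[0,0,0,0,0,0,0,0,0,0,0,0,0,0,0,0,0,0,0,0,0]';python3 look.py w8; python3 go.py 608 198.5 26 -3.3
```

```text
time_s: 23.75
ee_pos: [0.6071, 0.199, 0.11]
eef_rot: [3.141, 0.001, -0.058]
force: [0.3, -0.6, -0.2]
grip_width: 0.0215
time_s: 24.12
ee_pos: [0.6071, 0.196, 0.1109]
eef_rot: [3.141, 0.001, -0.059]
force: [-0.4, 0.9, -1.0]
grip_width: 0.0209
px [393. 217.] c 662.3 202.5 size 138 11 yaw rect 86.8 pca 86.8
px [321. 258.] c 603.9 179.6 size 163 69 yaw rect 86.6 pca 86.3
px [179. 235.] c 496.2 200.4 size 110 24 yaw rect 86.8 pca 86.3
px [251. 237.] c 551.7 197.5 size 78 22 yaw rect 86.7 pca 85.9
px [197. 370.] c 442.4 86.5 size 226 118 yaw rect -3.3 pca 3.2
px [440. 366.] c 704.1 71.4 size 122 119 yaw rect -3.7 pca -55.1
px [319. 461.] c 592.3 -15.7 size 594 41 yaw rect -3.4 pca -3.4
[0.60722067 0.19604173 0.11113279] [ 3.14148277e+00  1.30542482e-04 -5.94594100e-02]
turn [ 0.     0.    -0.002] then shift cm [ 0.06 -0.25  8.51] F [-0.5  0.6 -0.7] w 0.0212 t 24.175
```

View pics/w8.png

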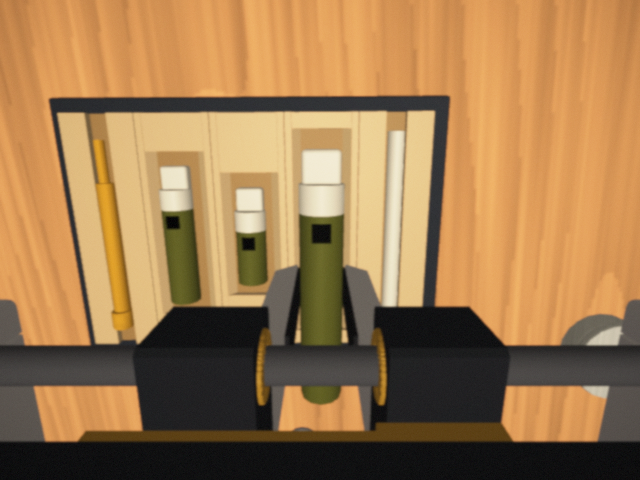

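The long head is over the long pocket (cols 293-351, head at col 321).

```bash
python3 -m inch '[0.04,-0.15,4,0,0,0,0, 0,0,2.5,0,0,0,0, 0,0,1.3,0,0,0,0, 0,0,0.5,0,0,0,0, 0,0,0.2,0,0,0,0, 0,0,0,0,0,0,0, 0,0,0,0,0,0,0]'; python3 go.py 608 198.7 26 -3.3
```

```text
time_s: 25.05
ee_pos: [0.608, 0.1988, 0.0268]
eef_rot: [-3.141, -0.001, -0.058]
force: [-0.6, -0.6, -1.2]
grip_width: 0.0213
turn [-0.    -0.001 -0.   ] then shift cm [0.   0.01 0.08] F [-0.6 -0.6 -1.2] w 0.0213 t 25.05
```

```bash
python3 -m inch '[0,0,0.06,0,0,0,0, 0,0,0,0,0,0,0.42, 0,0,0,0,0,0,0.42, 0,0,0,0,0,0,0.42, 0,0,-2,0,0,0,0.42, 0,0,-5,0,0,0,0.42, 0,0,-5,0,0,0,0.42, 0,0,0,0,0,0,0.42]'; python3 look.py w9; python3 go.py 625 -298 160 -88
```

```text
time_s: 26.05
ee_pos: [0.6095, 0.1992, 0.1515]
eef_rot: [-3.139, -0.008, -0.058]
force: [0.0, 0.6, 0.9]
grip_width: 0.0396
px [379. 203.] c 662.0 212.7 size 117 10 yaw rect 86.8 pca 86.7
px [317. 227.] c 607.1 194.4 size 140 21 yaw rect 86.1 pca 86.6
px [194. 228.] c 497.1 201.5 size 107 22 yaw rect 86.8 pca 86.5
px [256. 229.] c 552.0 197.9 size 76 21 yaw rect 87.1 pca 86.7
px [267. 322.] c 556.6 105.5 size 93 47 yaw rect 50.4 pca 63.9
px [374. 319.] c 651.4 105.9 size 88 29 yaw rect -64.7 pca -74.9
px [500. 362.] c 799.6 42.9 size 223 134 yaw rect -2.5 pca 12.3
px [253. 426.] c 602.0 21.9 size 678 196 yaw rect -3.9 pca -12.2
[0.60846837 0.19891204 0.14850866] [-3.14021322 -0.00415677 -0.05802585]
turn [-0.004 -0.002  1.478] then shift cm [49.72  0.08 -1.15] F [ 1.   0.3 -1. ] w 0.0393 t 26.1
```

View pics/w9.png

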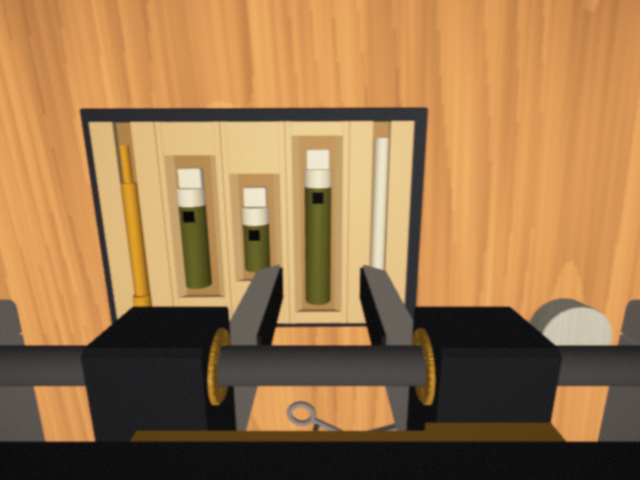

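All three heads are seated (long head rows 150-305 in pocket rows 136-312). Now the shut clamp.

```bash
python3 -m inch '[0,0,-0.5,0,0,0.1642,0.5, 0,0,-0.5,0,0,0.1642,0.5, 0,0,0,0,0,0.1642,0.5, 0,0,0,0,0,0.1642,0.5, 0,0,0,0,0,0.1642,0.5, 0,0,0,0,0,0.1642,0.5, 0,0,0,0,0,0.1642,0.5, 0,0,0,0,0,0.1642,0.5, 0,0,0,0,0,0.1642,0.5, 5.5,0,0,0,0,0,0.5, 5.5,0,0,0,0,0,0.5, 5.5,0,0,0,0,0,0.5, 5.5,0,0,0,0,0,0.5, 5.5,0,0,0,0,0,0.5, 5.5,0,0,0,0,0,0.5, 5.5,0,0,0,0,0,0.5, 5.5,0,0,0,0,0,0.5, 5.7,0,0,0,0,0,0.5]'; python3 -m inch '[0,0,0,0,0,0,0.5,0,0,0,0,0,0,0.5]'
cat > clampl.py <<'E'
import sys; from h import *
im,d,c=cam('wrist'); save(sys.argv[1],im)
for n in ['clamp_shut','cork_mat']: print(n,[(np.round(x['centre'],1).tolist(),round(x['score'],2),(ray(c,*x['centre'],.004)[:2]*1000).round(1).tolist()) for x in ctrl.place_of('wrist',n)[:3]])
hsv=cv2.cvtColor(im,cv2.COLOR_RGB2HSV).astype(int); H,S,V=[hsv[...,i] for i in range(3)]
m=((S<80)&(V>45)).astype(np.uint8); m[310:]=0
n,l,st,ce=cv2.connectedComponentsWithStats(m)
for k in range(1,n):
    if st[k,4]<500: continue
    v,u=np.nonzero(l==k); P=np.array([ray(c,a,b,.006)[:2] for a,b in zip(u,v)])*1000
    (x,y),(w,h),a=cv2.minAreaRect(P.astype(np.float32)); a=a+90 if w<h else a
    print('px',ce[k].round(),st[k],'c',round(x,1),round(y,1),'size',round(max(w,h)),round(min(w,h)),'yaw',round((a+90)%180-90,1))
E
python3 clampl.py w10
```

```text
time_s: 28.35
ee_pos: [0.6246, -0.2995, 0.1547]
eef_rot: [3.14, 0.001, -1.536]
force: [0.5, 0.1, 1.3]
grip_width: 0.0469
time_s: 28.6
ee_pos: [0.6248, -0.2974, 0.1547]
eef_rot: [3.14, 0.001, -1.536]
force: [0.4, 1.2, 0.5]
grip_width: 0.0474
clamp_shut [([326.5, 222.8], 0.93, [624.0, -302.4]), ([436.3, 76.3], 0.91, [752.0, -389.3])]
cork_mat [([178.5, 205.1], 0.86, [635.7, -167.7])]
px [ 33. 216.] [   0  149   89  129 2601] c 622.1 -39.7 size 115 84 yaw -1.5
px [325. 235.] [ 293  155   61  136 2003] c 622.0 -300.2 size 126 57 yaw 0.9
px [584. 273.] [ 526  232  114   78 8004] c 580.6 -547.3 size 109 78 yaw -81.5
px [251. 290.] [ 227  266   46   44 1052] c 556.8 -234.1 size 60 24 yaw -28.5
px [391. 290.] [ 370  266   46   44 1050] c 561.1 -364.6 size 60 24 yaw 32.9
```

View pics/w10.png

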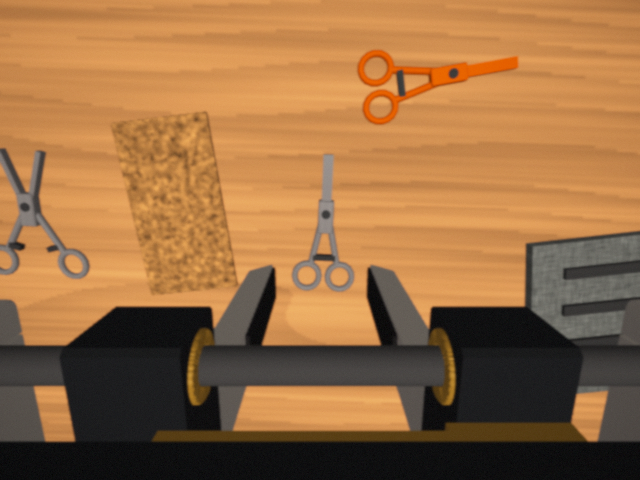

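The shut clamp has its tip at (328,154), its rivet at (326,214) and its rings centred at (323.5,276). The mat corners are (111,124), (207,111), (238,285) and (152,295).

```bash
python3 - <<'E'
from h import *
im,d,c=cam('wrist')
w=lambda u,v,z:(ray(c,u,v,z)[:2]*1000).round(1)
t,j,r=w(328,154,.005),w(326,214.5,.009),w(323.5,276,.005)
print('tip,rivet,rings',t,j,r,'yaw',np.degrees(np.arctan2(*(t-r)[::-1])).round(1))
C=np.array([w(111,124,.004),w(207,111,.004),w(238,285,.004),w(152,295,.004)]); print(C.tolist(),'centre',C.mean(0))
for a,b in [(2,1),(3,0)]: print(np.degrees(np.arctan2(*(C[b]-C[a])[::-1])).round(1),np.linalg.norm(C[b]-C[a]).round(1))
# refine mat by cork texture: darker/rougher mask
hsv=cv2.cvtColor(im,cv2.COLOR_RGB2HSV); L=cv2.cvtColor(im,cv2.COLOR_RGB2GRAY).astype(np.float32)
s=np.sqrt(np.maximum(cv2.blur(L*L,(5,5))-cv2.blur(L,(5,5))**2,0)); m=((s>12)).astype(np.uint8); m[:,:95]=0;m[:,255:]=0;m[:95]=0;m[303:]=0
m=cv2.morphologyEx(m,cv2.MORPH_CLOSE,np.ones((7,7))); m=cv2.morphologyEx(m,cv2.MORPH_OPEN,np.ones((9,9)))
v,u=np.nonzero(m); P=np.array([w(a,b,.004) for a,b in zip(u,v)],np.float32); print(cv2.minAreaRect(P))
E
python3 go.py 631 -299.5 3 -88
```

```text
tip,rivet,rings [ 686.3 -300.6] [ 633.1 -300.8] [ 573.1 -300.9] yaw 0.2
[[704.8, -112.4], [718.4, -195.6], [560.7, -219.4], [547.4, -136.3]] centre [ 632.825 -165.925]
8.6 159.5
8.6 159.2
((623.5853881835938, -199.01251220703125), (133.2023162841797, 18.068557739257812), 20.538742065429688)
turn [0.    0.    0.002] then shift cm [ 0.3  -0.55 15.27] F [ 0.2 -0.1  0. ] w 0.0473 t 28.8
```

```bash
python3 -m inch '[0.35,-0.5,5,0,0,0.03,0.5, 0,0,5,0,0,0,0.5, 0,0,3,0,0,0,0.5, 0,0,1.5,0,0,0,0.5, 0,0,0.4,0,0,0,0.5, 0,0,0,0,0,0,0.5, 0,0,0,0,0,0,0.5]' 30; python3 go.py 631.4 -300.5 2.5 -89.7
```

```text
time_s: 29.68
ee_pos: [0.6308, -0.3016, 0.0079]
eef_rot: [-3.14, -0.001, -1.566]
force: [0.4, 0.5, -0.2]
grip_width: 0.0469
turn [-0.002 -0.001 -0.   ] then shift cm [-0.11 -0.06  0.54] F [ 0.4  0.5 -0.2] w 0.0469 t 29.675
```

```bash
python3 -m inch '[-0.1,-0.05,0.5,0,0,0,0.5, 0,0,0,0,0,0,0.5, 0,0,0,0,0,0,0, 0,0,0,0,0,0,0, 0,0,0,0,0,0,0, 0,0,0,0,0,0,0, 0,0,0,0,0,0,0, 0,0,0,0,0,0,0]' 40; python3 go.py 641.7 -164.6 70 -81.2
```

```text
time_s: 30.68
ee_pos: [0.6307, -0.3003, 0.0016]
eef_rot: [-3.142, -0.0, -1.566]
force: [0.2, -0.3, 0.7]
grip_width: 0.0132
turn [-0.    -0.    -0.149] then shift cm [-13.25  -3.16  -6.84] F [ 0.2 -0.3  0.7] w 0.0132 t 30.675
```

```bash
python3 -m inch '[0,0,-2.8,0,0,0,0, 0,0,-4,0,0,0,0, 0,0,0,0,0,-0.149,0, -4.42,-1.05,0,0,0,0,0, -4.42,-1.05,0,0,0,0,0, -4.42,-1.05,0,0,0,0,0, 0,0,0,0,0,0,0, 0,0,0,0,0,0,0, 0,0,0,0,0,0,0]'; python3 clampl.py w11; python3 go.py 641.7 -164.6 6 -81.2
```

```text
time_s: 31.8
ee_pos: [0.6413, -0.1657, 0.0694]
eef_rot: [3.141, -0.0, -1.418]
force: [0.3, -0.0, -1.2]
grip_width: 0.0137
clamp_shut [([320.8, 293.6], 0.83, [607.1, -170.8])]
cork_mat [([319.7, 255.6], 0.94, [634.9, -165.8])]
px [123. 244.] [  59  158  131  152 3967] c 627.3 -26.0 size 106 92 yaw 8.7
px [321. 265.] [ 273  175   97  135 5013] c 643.2 -165.4 size 95 68 yaw 8.7
turn [ 0.     0.    -0.001] then shift cm [-0.07 -0.05  6.34] F [-0.4 -0.5 -0.5] w 0.0134 t 31.95
```

View pics/w11.png

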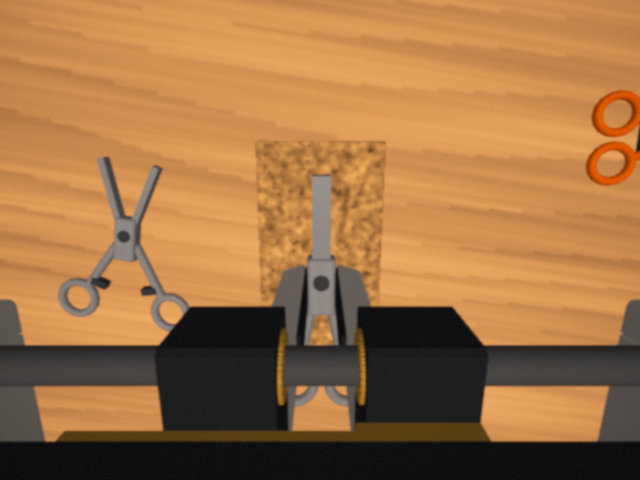

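The clamp is centred and parallel over the mat (mat cols 256-385, clamp at col 320). I'll lower it.

```bash
python3 -m inch '[-0.07,-0.05,3,0,0,0,0, 0,0,2,0,0,0,0, 0,0,0.9,0,0,0,0, 0,0,0.35,0,0,0,0, 0,0,0,0,0,0,0, 0,0,0,0,0,0,0, 0,0,0,0,0,0,0]'; python3 go.py 641.7 -164.6 5.7 -81.2
```

```text
time_s: 32.83
ee_pos: [0.6421, -0.1637, 0.0076]
eef_rot: [-3.141, -0.0, -1.417]
force: [0.2, -0.6, -1.4]
grip_width: 0.0134
turn [-0.001 -0.     0.   ] then shift cm [0.08 0.05 0.19] F [ 0.2 -0.6 -1.4] w 0.0134 t 32.825
```

```bash
python3 -m inch '[0.08,0.05,0.15,0,0,0,0, 0,0,0,0,0,0,0, 0,0,0,0,0,0,0.38, 0,0,0,0,0,0,0.38, 0,0,0,0,0,0,0.38, 0,0,-2,0,0,0,0.38, 0,0,-5,0,0,0,0.38, 0,0,-5,0,0,0,0.38, 0,6,-5,0,0,0,0.38, 0,6,-2,0,0,0,0.38, 0,6,0,0,0,0,0.38, 0,0,0,0,0,0,0.38, 0,0,0,0,0,0,0.38]'; python3 - <<'E'
from h import *
im,d,c=cam('top'); np.savez('top.npz',im=im,d=d); cv2.imwrite('pics/end.png',cv2.resize(im[110:390,130:530,::-1],None,fx=2,fy=2,interpolation=cv2.INTER_CUBIC))
E
```

```text
time_s: 34.45
ee_pos: [0.4769, -0.1904, 0.1868]
eef_rot: [-3.14, -0.001, -1.417]
force: [-0.0, 0.2, -0.3]
grip_width: 0.0359
```

View pics/end.png

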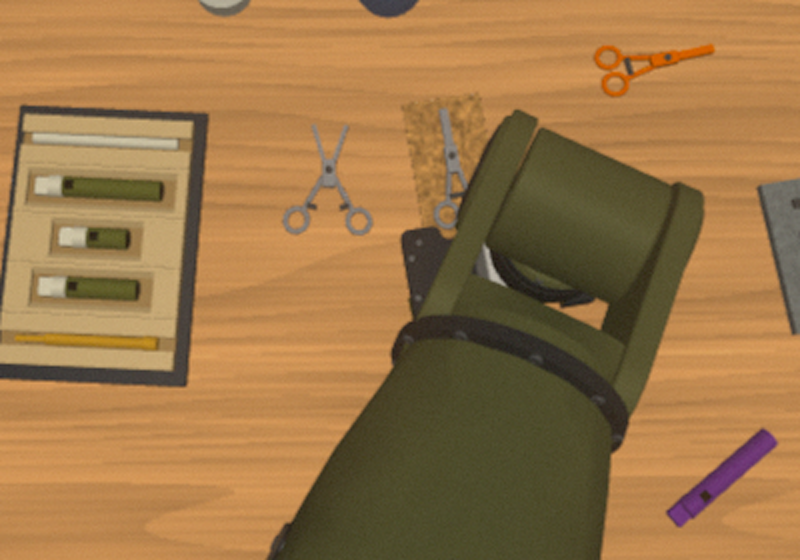

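All heads are in their own grooves. The clamp is partly hidden here, so I'll check it with the wrist camera.

```bash
python3 clampl.py w12; python3 look.py w13 | sed -n 1,6p
```

```text
clamp_shut [([320.6, 43.7], 0.76, [632.4, -166.0])]
cork_mat [([321.3, 40.9], 0.69, [634.8, -166.3])]
px [170.  54.] [ 118    0  101  108 2174] c 605.8 -34.5 size 92 85 yaw 88.2
px [320.  67.] [ 289    0   64  118 2093] c 618.2 -168.1 size 97 58 yaw 8.8
px [633. 258.] [622 213  18  75 787] c 488.5 -507.4 size 80 17 yaw 20.3
px [264. 289.] [ 242  266   42   44 1070] c 392.1 -144.0 size 61 28 yaw -14.0
px [378. 290.] [ 359  266   42   44 1045] c 408.8 -259.1 size 62 27 yaw 36.0
px [ 10. 115.] c 516.5 106.4 size 216 17 yaw rect -3.2 pca -3.1
px [261. 229.] c 452.5 -134.8 size 87 19 yaw rect 11.2 pca 10.4
px [271. 322.] c 359.1 -157.5 size 102 42 yaw rect -24.8 pca -14.4
px [361. 328.] c 348.3 -243.9 size 117 101 yaw rect -35.0 pca -52.1
px [258. 426.] c 274.6 -219.5 size 752 218 yaw rect -81.1 pca -89.4
px [480. 367.] c 342.1 -427.2 size 251 148 yaw rect -81.2 pca 88.7
```

View pics/w12.png

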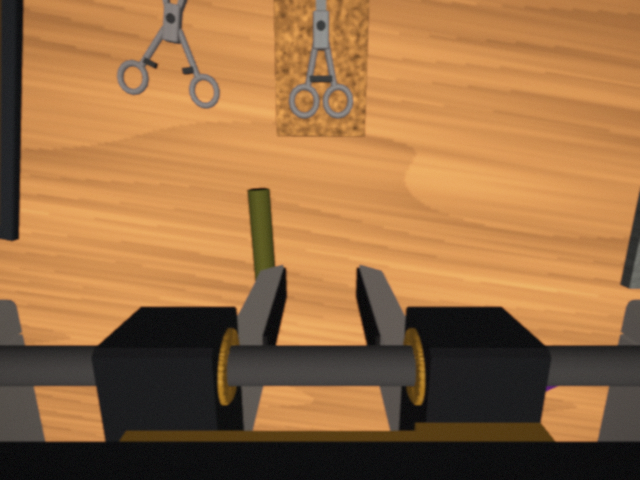

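The clamp lies at (632.4, -166.0) mm with yaw 8.8°, against the mat at (632.8, -165.9) mm with yaw 8.6°. The plain tube and open clamp have not moved, so I'm handing in.

```bash
python3 -c "
from station import ctrl; print(ctrl.hand_in())"
```

```text
the job is handed in; nothing more can be done
None
```

The job is done and handed in after about 35 s of robot time. I placed the short, medium and long heads in their own grooves, in that order, and then laid the shut clamp on the cork mat.

- **Heads:** The last top and wrist pictures show each head lying flat in the pocket of its own length. By eye they are within a few millimetres of the middle.
- **Clamp:** It measured at (632, -166) mm with yaw 8.8°, against the mat centre at (633, -166) mm with yaw 8.6°. Its jaw end was outside the last wrist picture, but the top picture shows it on the mat.
- **Left alone:** The open clamp, purple head and orange clamp look unmoved. The plain tube was partly hidden by the gripper in the last pictures, but nothing touched it and the part that shows looks as before.
- **Forces:** The force readings at the end of each move stayed below 6 N. I did not monitor forces during the moves.
- **One disagreement:** The top and wrist cameras differed by about 4 mm on where the grooves lie. I aimed between them, and the closer looks showed this was right.

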